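# Press a relief plate onto its backing in the clamshell jig

### The job

Glue-up of a round printing stamp: lay the brass disc flat and centred on top of the wider wooden disc that waits on the lower board of the open hinged jig, and swing the upper half of the jig all the way shut onto the stack. Take the steel pin from its wooden rest and push it fully home, down through the hole in the upper half into the post below. Then press down firmly, with about a kilogram's weight, on the round rubber pad in the middle of the closed upper half and finish while still pressing; leave the jar, mug and squeegee where they are.

Things in the scene. Friction and masses are not known exactly. Their poses are not given: they have to be found in the camera images.
- ring (a point): Centre of the flat inlaid ring (68 mm across, no recess) on the top face of the jig's fixed plywood lower board, 18 mm above the table. z up. The hinge axis runs along this frame's x, 85 mm to the +y side; the post with the pin hole is 110 mm to the -y side. The board reaches 75 mm each way in x, 85 mm to -y, 100 mm to +y.
- hinge (a point): Middle of the hinge axis of the jig's upper half (lid), 45 mm above the table; same axes as ring. The axis lies in the plane of the lid's underside. The gap between board and closed lid is 27 mm, the height of the two stacked discs.
- lid (a joint): Angle of the lid (jig's upper half), rad: 0 shut and level on the stack, 1.57 upright, 1.95 fully open, leaning back away from the board. Starts near 1.7 to 1.9. Stiff friction hinge (0.35 N m): it stays where left, so push it all the way down. Plywood 120 mm wide, 14 mm thick, 0.24 kg; on its free edge a lug 44 mm wide, 172 to 218 mm from the hinge axis, has the pin hole.
- lid_hole (a point): Mouth of the pin hole on the outer (top when shut) face of the lid's lug, 195 mm from the hinge axis. Hole 13 mm across, through the 14 mm lug; z is the hole's axis, pointing out of the outer face (up when shut). With the lid shut it lies 59 mm above the table, exactly above the post's hole.
- post_hole (a point): Mouth of the pin hole in the top of the fixed wooden post (44 x 44 mm, 41 mm tall) on the lower half; the hole is 13 mm across and goes right through. z up.
- pad: Black rubber pad in the middle of the lid's outer face, over the ring when shut; disc 44 mm across, 10 mm thick; it gives about 2 mm at 10 N. Origin at the centre of its face against the lid, z out of the outer face; 85 mm from the hinge axis. With the lid shut its top is 69 mm above the table.
- backing_center (a point): Centre of the wider disc: plain wood, 60 mm across, 15 mm thick, lying loose and flat on the jig's board, in or nearly in the middle of the ring; z is its axis, its top 33 mm above the table. About 40 g.
- relief_center (a point): Centre of the smaller disc: plain brass, 46 mm across, 12 mm thick, lying flat on the table at the start; z is its axis. About 120 g.
- pin_grip (a point): Point on the axis of the steel pin (60 g) in its grip, 14 mm below its top, 26 mm above the collar's underside, 72 mm above the tip; z up. It stands in a fixed 50 mm wooden cube with a 13 mm hole, collar on its top. Top down: grip 14 mm dia, 36 mm long; collar 20 mm dia, 4 mm thick; shank 10 mm dia, 46 mm long, tip tapered.
- pin_collar (a point): Point on the pin's axis at the underside of its collar; rests on the lid's outer face when the pin is home.
- jar: Bystander: closed paint jar, 64 mm across, 85 mm tall, standing; origin at its foot.
- mug: Bystander: white mug, 80 mm across, 95 mm tall; origin at its foot.
- squeegee: Bystander: wooden squeegee 260 mm long, 22 mm tall, lying flat beyond the jig; origin at the middle of its underside, long along its y.
Mind the look-alikes: they are no part of the job. Of the things shaped like the part that bears backing_center, the wooden one is meant. Of the things shaped like the part that bears relief_center, the brass one is meant.

How it is judged:
On the way, in this order (a step that is already met when the one before it is completed fails the run):
1. the brass disc lies flat and centred on the wooden one, let go, the wooden one still in the ring (horizontal distance between relief_center and backing_center below 0.008 m and z of relief_center in the frame of ring between 0.019 and 0.0235 m and angle between relief_center's own z axis and vertical below 0.08 rad and contact force between the fingers and relief below 0.1 N and horizontal distance between backing_center and ring below 0.01 m), for 0.2 s.
2. the lid is shut on the stack (value of joint lid below 0.04 rad), for 0.2 s.
3. the pin is home through both holes, its collar down on the lid (value of joint lid below 0.04 rad and distance between pin_collar and lid_hole below 0.005 m and angle between the z axis of pin_collar and the z axis of post_hole, either way round below 0.12 rad), for 0.2 s.
At the end, for the whole second after the job is handed in: Wooden disc still within 12 mm of the ring's centre, brass disc on it within 9 mm; lid within 0.03 rad of shut; pin collar within 5 mm of the lid hole's mouth, pin within 0.12 rad of the holes' axis; the robot presses on the pad with over 4 N and the stack is squeezed with over 4 N (horizontal distance between backing_center and ring below 0.012 m and horizontal distance between relief_center and backing_center below 0.009 m and z of backing_center in the frame of ring below 0.01 m and z of relief_center in the frame of ring above 0.019 m and value of joint lid below 0.03 rad and distance between pin_collar and lid_hole below 0.005 m and angle between the z axis of pin_collar and the z axis of post_hole, either way round below 0.12 rad and contact force between any of the fingers, the arm and pad above 4 N and contact force between relief and backing above 4 N); the arm keeps its last pose, push and grip.
It fails at once if the jar is moved more than 30 mm or tipped (distance of jar from where it was at the start of the episode above 0.03 m or angle between jar's own z axis and vertical above 0.5 rad).
It fails at once if the mug is moved more than 30 mm or tipped (distance of mug from where it was at the start of the episode above 0.03 m or angle between mug's own z axis and vertical above 0.5 rad).
It fails at once if the squeegee is moved more than 30 mm (distance of squeegee from where it was at the start of the episode above 0.03 m).
It also fails if it takes over 72 s, if anything falls off the work surface, if the arm or the gripper's body presses on something with over 40 N, if the wrist force passes 120 N, or if a joint passes its speed limit or range.

### The arm

A 6-joint arm with a two-finger parallel gripper is mounted at the origin on the work surface. World frame = base frame: x ahead of the robot, y to its left, z up, the work surface at z = 0. Lengths are in m, angles in rad, forces in N, time in s.
With the tool pointing down it reaches from about 0.375 to 0.9 m from the base axis. Payload 3.1 kg.
Tool frame: the origin (TCP) lies at the very end of the fingers, on their centre line; the grasp point (between the pads) lies 19 mm behind it (manip.hold_point_z is the distance from the TCP to the grasp point, in m); y points along the fingers, z is the direction in which the jaws open and shut, and the axes are right-handed (so a half turn about y gives the same grasp; the last joint's range is limited). The gripper opens to 85 mm and grips with 20 to 120 N. Pads are 22 mm wide; open, the fingers measure 114 mm over their backs; the gripper's body (76 mm by 85 mm) begins 54 mm behind the grasp point. The pads swing forward as they close: fully open they stand 13 mm farther back than shut.
Start: joints at [-1.306, 0.527, 1.433, -0, 1.181, -0.178], TCP at [0.268, -0.565, 0.231] pointing down, gripper open.
Joint ranges: [-3.08, 3.08], [-0.75, 2.2], [0.22, 2.44], [-1.43, 4.57], [0, 2.65], [-2.85, 2.85]. Speed limits (rad/s): [2.79, 2.79, 3.14, 3.14, 3.14, 3.14].

### API

Orientations are given as a unit quaternion [x, y, z, w].
In Python, from station import manip, eyes, workorder gives the robot as it stands. The module is installed in compiled form; this text tells all that it offers.
- The arm moves only by the shell command python3 -m jog 'ROWS' [OPENING] [FORCE]. ROWS is JSON, a list of rows, each a list of 2 entries, a list of its own where there are three numbers: the shift along the tool's x, y, z in cm, then the turn about the tool's y in rad. A call has 1 to 20 rows; each row is the pose to reach, as a shift and turn from the pose commanded when the call began, along the tool's axes at that moment; what a row does not reach only later rows make up. A row lasts 1/12 s, in which the tool goes at most 41.7 mm and 7.16 degrees, less where a joint would pass 70% of its speed; a pose out of reach is approached as far as the arm can. A call with a gripper value outside its range is refused whole. OPENING is the finger opening in cm, from 0 to 8.54, set as the call begins (- or left out, the last holds). The fingers move at their own pace and stop on an object; FORCE is the grip in N (left out, the last holds). Time passes only in rows, so rows that repeat a pose let the fingers close. It gives the time, the measured TCP pose, the force and the opening at its end, in the units of the state.
- manip.sense(): the state, without advancing time (a new reading comes with each control period).
- eyes.snapshot(name): name is "scene" or "top"; returns a dict with "frame" (420x560x3 uint8, red, green, blue), "vfov" (degrees; the focal length in pixels is half the picture's height over the tangent of half this angle, whatever the lens; pixels are square), "cx", "cy" (the principal point, pixels), "rvec" (rotation vector, rad) and "tvec" (3), from world to camera coordinates, as OpenCV has them. Camera axes: x right, y down, z forward; pixel columns grow to the right and rows downward; lengths in m; the calibration is good to about 2 mm. A picture is of the moment at which its call begins. There is no depth.
- workorder.sign_off(): hands the job in, once; it reports no verdict.
The state is a dict: "t": time; "q": joint angles; "qd": joint speeds; "tau": joint torques, N m; "tcp_pos": TCP position; "tool_rot": TCP orientation; "force": force on the tool from outside, world axes, zero at the start; "ft_torque": the same for the moment, N m; "finger_gap": opening from 0.0 (shut) to 1.0 (fully open).
Only numpy, scipy, OpenCV 4.12 (cv2) and the standard library are available. Lean on these libraries where they do the work, as an engineer would, in place of code of your own. Each camera call takes 0.05 s, during which the arm holds its last target. There are 200 camera calls.

## Working session

There is one attempt and no reset: what is moved stays moved. The work goes in short steps, Python scripts to look and compute and a shell command to move; the robot and the scene stay as the last step left them, time stands still between calls to the robot, and variables do not carry over. Pictures are saved under pics/ and viewed, about 8 in all and at most 12, crops included, and the job is handed in when it is done.

```bash
mkdir -p pics; cat > h.py <<'E'
import numpy as np, cv2
from scipy.spatial.transform import Rotation as R
from station import manip, eyes, workorder
def snap(n):
    s=eyes.snapshot(n); f=s["frame"]; h,w=f.shape[:2]
    fl=h/2/np.tan(np.radians(s["vfov"])/2)
    K=np.array([[fl,0,s["cx"]],[0,fl,s["cy"]],[0,0,1]])
    M=cv2.Rodrigues(np.array(s["rvec"],float))[0]; t=np.array(s["tvec"],float)
    return f,K,M,t
def ray(c,u,v):
    _,K,M,t=c; d=M.T@np.linalg.inv(K)@[u,v,1]; return -M.T@t,d
def onplane(c,u,v,z):
    o,d=ray(c,u,v); return o+d*(z-o[2])/d[2]
def proj(c,P):
    _,K,M,t=c; p=(M@np.atleast_2d(P).T).T+t; p=p@K.T; return p[:,:2]/p[:,2:]
def totool(P):
    """shift (cm, tool axes) taking the measured TCP to world P"""
    s=manip.sense(); return R.from_quat(s["tool_rot"]).inv().apply(np.array(P)-s["tcp_pos"])*100
E
python3 - <<'E'
from h import *
for n in("scene","top"):
    c=snap(n); print(n,c[1].tolist(),-c[2].T@c[3], c[2][2]); cv2.imwrite(f"pics/{n}0.png",c[0][:,:,::-1])
s=manip.sense(); print(s); print(R.from_quat(s["tool_rot"]).as_matrix().round(3), manip.hold_point_z)
E
```

```text
scene [[463.83728841363444, 0.0, 278.6631542900686], [0.0, 463.83728841363444, 204.5067600742814], [0.0, 0.0, 1.0]] [ 1.18944312 -0.41596024  0.79151855] [-0.60184065  0.39933229 -0.69160794]
top [[400.2494616329269, 0.0, 283.03151672582226], [0.0, 400.2494616329269, 212.9135210457739], [0.0, 0.0, 1.0]] [0.32349353 0.01864434 1.2187004 ] [ 1.94417203e-01 -4.84319993e-04 -9.80918813e-01]
{'t': 0.1, 'q': array([-1.30651184e+00,  5.28394796e-01,  1.43381710e+00, -7.80455707e-06,
        1.18141050e+00, -1.78500457e-01]), 'qd': array([ 6.98506269e-04, -9.61540792e-04, -1.57285214e-03,  1.95014964e-04,
        2.11225672e-05,  2.29486153e-03]), 'tau': array([-1.64204089e-04, -4.43304706e+01, -1.78587949e+01, -1.89303373e-04,
        3.93427021e-03, -2.83220129e-05]), 'tcp_pos': array([ 0.26763241, -0.56405718,  0.23040456]), 'tool_rot': array([-0.15530665,  0.69056443, -0.68913072,  0.15524001]), 'force': array([-0.55466511,  0.23474169,  0.23593604]), 'ft_torque': array([ 0.01908371, -0.01492384, -0.00470476]), 'finger_gap': 1.0001071043912921}
[[-0.904 -0.001  0.428]
 [-0.428  0.002 -0.904]
 [-0.    -1.    -0.002]] 0.0187
```

View pics/scene0.png

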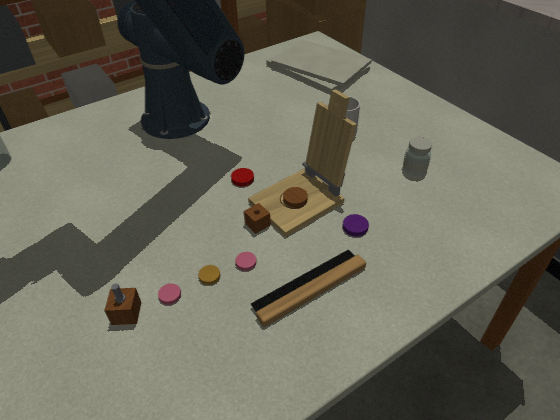

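View pics/top0.png

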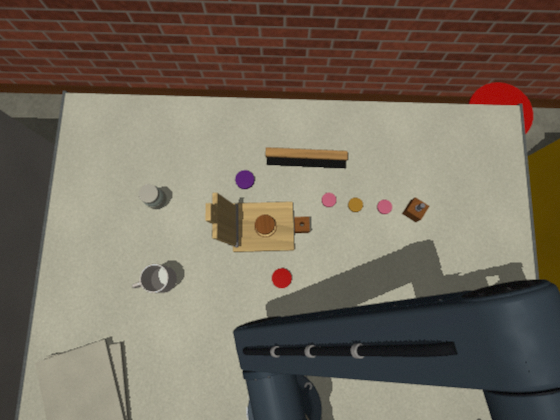

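Scene view shows candidates for the brass disc: ochre (209,274), pinks (246,261) and (170,294), red (242,177), purple (355,225). For the wooden disc the brown one at (295,197) sits in the ring. The pin and its cube are at (120,300). In the top view, brass is at (355,205), the wooden disc at (265,226), the post at (302,225) and the pin at (420,208). I choose the ochre disc as the brass one. Next come the close crop and the measurements.

```bash
python3 - <<'E'
from h import *
a=snap("top"); b=snap("scene")
def crop(c,x,y,w,h,k): return cv2.resize(c[0][y:y+h,x:x+w,::-1],None,fx=k,fy=k,interpolation=cv2.INTER_CUBIC)
A=crop(a,195,150,250,110,3.2); B=crop(b,100,240,180,85,3.2); 
B2=crop(b,235,80,130,85,3.2*1.0); C=crop(b,235,160,130,85,3.2)
W=800; canvas=np.zeros((352+248,W,3),np.uint8); canvas[:A.shape[0],:A.shape[1]]=A[:, :W]
canvas[352:,:400]=cv2.resize(B,(400,189)).repeat(1,0)[:248] if 0 else cv2.copyMakeBorder(cv2.resize(B,(400,189)),0,59,0,0,0)
canvas[352:,400:]=cv2.copyMakeBorder(cv2.resize(C,(379,248)),0,0,0,21,0)
cv2.imwrite("pics/crop1.png",canvas)
def blobs(c,name,seeds):
    hsv=cv2.cvtColor(c[0],cv2.COLOR_RGB2HSV)
    for k,(u,v) in seeds.items():
        col=np.median(hsv[v-2:v+3,u-2:u+3].reshape(-1,3),0)
        lo=np.clip(col-[6,60,50],0,255);hi=np.clip(col+[6,60,50],0,255)
        m=cv2.inRange(hsv,lo,hi); n,l,st,ce=cv2.connectedComponentsWithStats(m)
        i=l[v,u]; print(name,k,col,st[i].tolist(),ce[i].round(1))
        yield k,ce[i]
T=dict(brass=(355,205),back=(265,224)); S=dict(brass=(209,274),back=(295,196))
z=dict(brass=.011,back=.032)
for c,n,s in((a,"top",T),(b,"scene",S)):
    for k,p in blobs(c,n,s): print("   ->",k,onplane(c,*p,z[k]).round(4))
E
```

```text
top brass [ 20. 184. 157.] [348, 198, 15, 14, 161] [355.  204.5]
   -> brass [ 0.5958 -0.2038  0.011 ]
top back [ 14. 175. 119.] [254, 214, 23, 24, 427] [264.9 225.2]
   -> back [0.5195 0.0713 0.032 ]
scene brass [ 20. 176. 132.] [199, 265, 21, 17, 280] [208.8 273.1]
   -> brass [ 0.5971 -0.2043  0.011 ]
scene back [ 14. 172.  95.] [280, 187, 29, 22, 462] [294.2 197. ]
   -> back [0.5287 0.0677 0.032 ]
```

View pics/crop1.png

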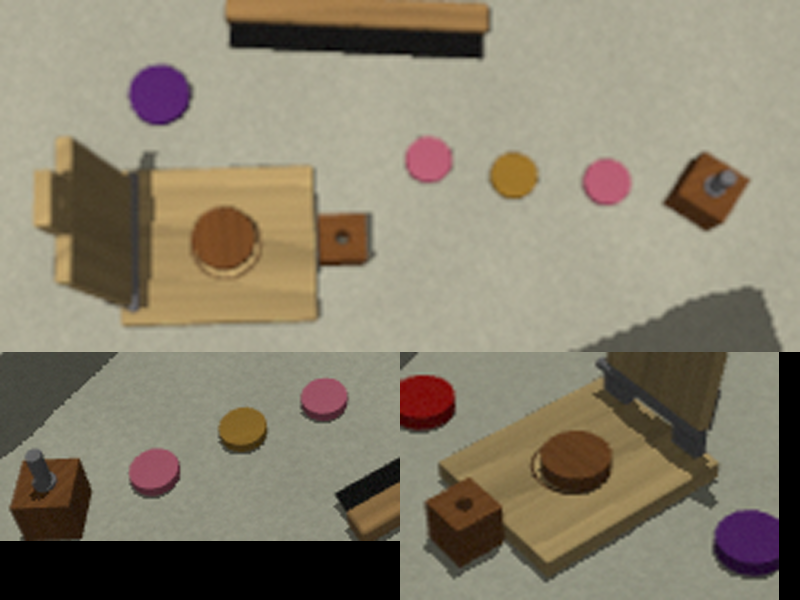

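Brass confirmed: the ochre disc lies between the two pinks, and the brown wood disc sits in the ring. One more measurement of the jig, post hole and pin.

```bash
python3 - <<'E'
from h import *
a=snap("top"); b=snap("scene")
A=lambda x,y:(195+x/3.2-.35,150+y/3.2-.35)
B=lambda x,y:(100+x/2.222-.3,240+(y-352)/2.222-.3)
C=lambda x,y:(235+(x-400)/2.917-.3,160+(y-352)/2.917-.3)
def P(n,pa,pb,z):
    r=[]
    if pa: r.append(onplane(a,*pa,z))
    if pb: r.append(onplane(b,*pb,z))
    print(n,*[q.round(4)[:2] for q in r])
P("board x+ y-",A(312,167),C(548,578-14),.018)
P("board x- y-",A(318,318),C(440,466),.018)
P("board x- y+",A(123,325),None,.018)
P("posthole",A(342,238),C(464,505),.041)
P("pintop",A(729,178),B(36,452),.090)
P("collar",A(714,188),B(41,484),.054)
# wood disc: refined masks
for c,n,(x,y,w,h) in((a,"top",(245,205,40,40)),(b,"scene",(272,178,45,38))):
    g=cv2.cvtColor(c[0][y:y+h,x:x+w],cv2.COLOR_RGB2HSV)
    big=cv2.resize(g,None,fx=6,fy=6,interpolation=cv2.INTER_LINEAR)
    for vt in (135,150):
        m=((big[...,2]<vt)&(big[...,0]<17)).astype(np.uint8)
        m=cv2.morphologyEx(m,cv2.MORPH_OPEN,cv2.getStructuringElement(2,(31,31)))
        cs=cv2.findContours(m,0,2)[0]
        if not cs: print(n,vt,"none");continue
        k=max(cs,key=cv2.contourArea); e=cv2.fitEllipse(k); q=np.array(e[0])/6-.42+[x,y]
        print(n,vt,q.round(1),(np.array(e[1])/6).round(1),onplane(c,*q,.0275).round(4))
for n,p in (("brass .012 at",[.5965,-.204,.012]),("back",[.522,.07,.033])):
    print(n,proj(a,p).round(1),proj(b,p).round(1))
E
```

```text
board x+ y- [ 0.597 -0.009] [ 0.6006 -0.0086]
board x- y- [ 0.4518 -0.0181] [ 0.4566 -0.0181]
board x- y+ [0.4401 0.1645]
posthole [ 0.5247 -0.038 ] [ 0.5278 -0.0383]
pintop [ 0.5814 -0.3844] [ 0.5808 -0.3807]
collar [ 0.5797 -0.3828] [ 0.5848 -0.3874]
top 135 [264.5 224.1] [18.7 20.8] [0.5235 0.0729 0.0275]
top 150 [264.4 224. ] [19.1 20.7] [0.5238 0.0733 0.0275]
scene 135 [295.1 196.8] [20.9 24.3] [0.5255 0.0729 0.0275]
scene 150 [295.1 196.8] [20.9 24.3] [0.5255 0.0729 0.0275]
brass .012 at [[355.2 204.2]] [[208.7 272.5]]
back [[265.4 224.3]] [[293.3 194.8]]
```

```bash
python3 -m jog '[[[-45.1,11,-18.5],-1.129],[[-45.1,11,-18.5],-1.129],[[-45.1,11,-18.5],-1.129],[[-45.1,11,-18.5],-1.129],[[-45.1,11,-18.5],-1.129],[[-45.1,11,-18.5],-1.129],[[-45.1,11,-18.5],-1.129],[[-45.1,11,-18.5],-1.129],[[-45.1,11,-18.5],-1.129],[[-45.1,11,-18.5],-1.129],[[-45.1,11,-18.5],-1.129],[[-45.1,11,-18.5],-1.129],[[-45.1,11,-18.5],-1.129],[[-45.1,11,-18.5],-1.129],[[-45.1,11,-18.5],-1.129],[[-45.1,11,-18.5],-1.129],[[-45.1,11,-18.5],-1.129]]' 6.6 30; python3 -c "
from h import *
s=manip.sense();print(s['t'],s['q'].round(3),R.from_quat(s['tool_rot']).as_matrix().round(3));print(totool([.5965,-.204,.002]))"
```

```text
t: 1.72
tcp_pos: [0.5954, -0.2059, 0.1218]
tool_rot: [0.5, -0.5, 0.501, -0.5]
force: [-0.1, 0.0, 0.2]
finger_gap: 0.77
1.7167 [-0.51   0.667  1.512 -0.     0.962 -0.509] [[-0.001  0.     1.   ]
 [-1.    -0.    -0.001]
 [ 0.    -1.     0.   ]]
[-0.19442678 11.97910061  0.10991816]
```

```bash
python3 -m jog '[[[-0.2,4,0.1],0],[[-0.2,7,0.1],0],[[-0.2,9.5,0.1],0],[[-0.2,11,0.1],0],[[-0.2,11.8,0.1],0],[[-0.2,11.9,0.1],0],[[-0.2,11.9,0.1],0]]'; python3 -m jog '[[[0,0,0],0],[[0,0,0],0],[[0,0,0],0],[[0,0,0],0],[[0,0,0],0],[[0,0,0],0]]' 3 40
```

```text
t: 2.3
tcp_pos: [0.597, -0.2033, 0.0026]
tool_rot: [0.5, -0.5, 0.5, -0.5]
force: [0.6, 0.1, 0.2]
finger_gap: 0.776
t: 2.8
tcp_pos: [0.5979, -0.2031, 0.0043]
tool_rot: [0.5, -0.499, 0.501, -0.5]
force: [-2.6, -0.9, 6.4]
finger_gap: 0.515
```

```bash
python3 -m jog '[[[0,-1,0],0],[[0,-4,0],0],[[0,-8,0],0],[[0,-8,0],0],[[0,-8,0],0]]'; python3 - <<'E'
from h import *
s=manip.sense();print(s["tcp_pos"],s["finger_gap"],s["force"])
I=[]
for n in("top","scene"):
    c=snap(n); u,v=proj(c,s["tcp_pos"])[0].astype(int); print(n,u,v)
    I.append(cv2.resize(c[0][v-45:v+45,u-45:u+45,::-1],(400,400),interpolation=cv2.INTER_CUBIC))
cv2.imwrite("pics/held.png",np.hstack(I))
E
```

```text
t: 3.22
tcp_pos: [0.5991, -0.2032, 0.0857]
tool_rot: [0.5, -0.497, 0.502, -0.501]
force: [-0.8, 0.0, -1.7]
finger_gap: 0.509
[ 0.59913855 -0.20316488  0.08574747] 0.5086236308588747 [-0.7744562   0.04914281 -1.67900332]
top 359 197
scene 205 250
```

View pics/held.png

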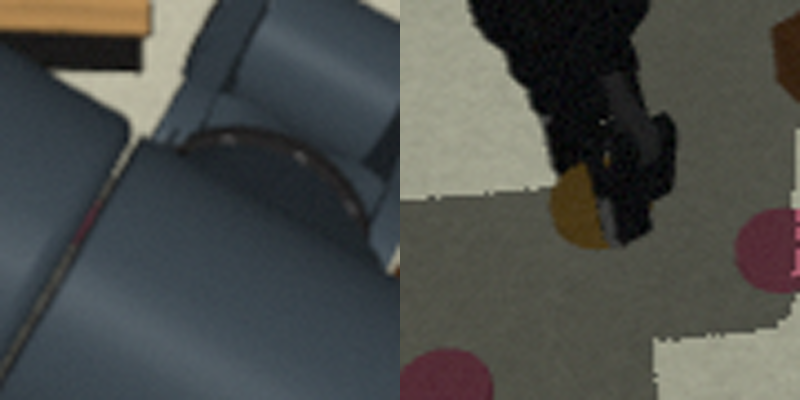

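The brass is held, visible at its left half in the scene view (about (188,252) in full-frame pixels). I'll check tilt and offset by comparing its outline with that of a level disc.

```bash
python3 - <<'E'
from h import *
s=manip.sense(); c=snap("scene"); p=s["tcp_pos"]
hsv=cv2.cvtColor(c[0],cv2.COLOR_RGB2HSV)
m=cv2.inRange(hsv,(14,120,40),(27,255,255)); m[:, :170]=0;m[:,225:]=0;m[:225]=0;m[275:]=0
ys,xs=np.nonzero(m); print(xs.min(),xs.max(),ys.min(),ys.max(),len(xs))
th=np.linspace(0,2*np.pi,60)
for dz in (0.0,0.004,.008):
  for z in(0,.012):
    q=proj(c,np.c_[p[0]+.023*np.cos(th),p[1]+.023*np.sin(th),0*th+p[2]+dz+z]);print(dz,z,q.min(0).round(1),q.max(0).round(1))
f=c[0][228:278,172:232,::-1].astype(float); f=np.clip(f*2.2,0,255).astype(np.uint8)
cv2.imwrite("pics/held2.png",cv2.resize(f,None,fx=10,fy=10,interpolation=cv2.INTER_CUBIC))
E
```

```text
194 206 241 260 159
0.0 0 [193.9 241.7] [216.9 259.2]
0.0 0.012 [193.1 237.8] [216.3 255.3]
0.004 0 [193.6 240.4] [216.7 257.9]
0.004 0.012 [192.8 236.5] [216.  253.9]
0.008 0 [193.4 239.1] [216.5 256.6]
0.008 0.012 [192.5 235.1] [215.8 252.6]
```

View pics/held2.png

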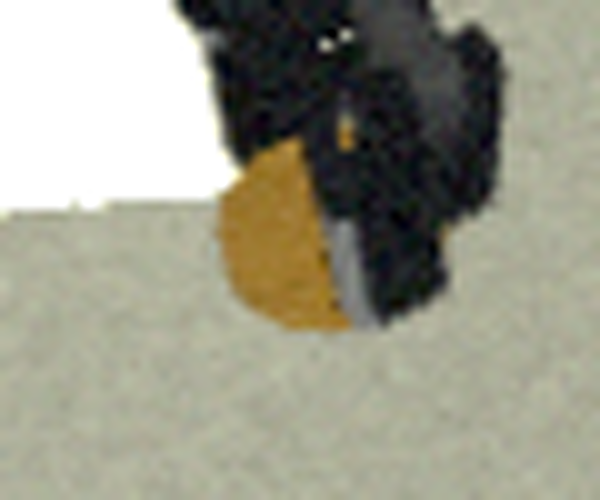

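```bash
python3 -m jog '[[[-4,0,-1],0],[[-8,0,-2.1],0],[[-12,0,-3.2],0],[[-16,0,-4.3],0],[[-20,0,-5.4],0],[[-23.5,0,-6.4],0],[[-26,0,-7.1],0],[[-27.2,0,-7.4],0],[[-27.7,0,-7.5],0],[[-27.7,1.5,-7.5],0],[[-27.7,3,-7.5],0],[[-27.7,3.8,-7.5],0],[[-27.7,3.8,-7.5],0],[[-27.7,3.8,-7.5],0]]'; python3 -c "
from h import *
s=manip.sense();print(s['tcp_pos'],R.from_quat(s['tool_rot']).as_matrix().round(3));print(totool([.5245,.074,.038]))"
```

```text
t: 4.53
tcp_pos: [0.5218, 0.0737, 0.0436]
tool_rot: [-0.5, 0.5, -0.5, 0.5]
force: [0.1, -0.5, -2.0]
finger_gap: 0.51
[0.5218134  0.07373385 0.04362523] [[-0.    -0.001  1.   ]
 [-1.    -0.    -0.   ]
 [ 0.    -1.    -0.001]]
[-0.02671053  0.56215793  0.26941429]
```

```bash
python3 -m jog '[[[0,0,0.2],0],[[0,0.2,0.2],0],[[0,0.4,0.2],0],[[0,0.4,0.2],0]]' | grep -E "pos|force"; python3 -m jog '[[[0,0.1,0],0],[[0,0.2,0],0],[[0,0.2,0],0]]'| grep -E "pos|force"; python3 - <<'E'
from h import *
c=snap("scene"); u,v=proj(c,[.524,.073,.035])[0].astype(int); print(u,v)
f=c[0][v-35:v+30,u-45:u+40,::-1].astype(float); f=np.clip(f*1.6,0,255).astype(np.uint8)
cv2.imwrite("pics/place.png",cv2.resize(f,None,fx=8,fy=8,interpolation=cv2.INTER_CUBIC))
E
```

```text
tcp_pos: [0.5239, 0.0745, 0.0405]
force: [-0.8, 0.2, -1.2]
tcp_pos: [0.5237, 0.0747, 0.0383]
force: [1.3, 0.5, -0.7]
294 194
```

View pics/place.png

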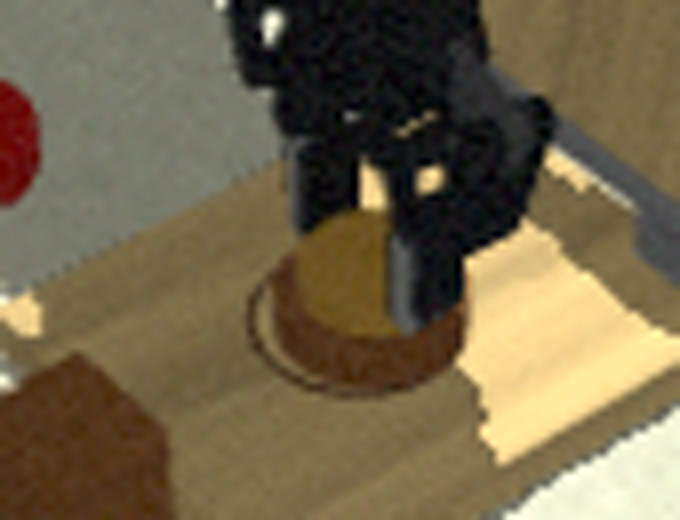

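The brass sits over the wooden disc around (287,198) full-frame, roughly level and nearly touching.

```bash
for i in 1 2; do python3 -m jog '[[[0,0.1,0],0],[[0,0.1,0],0]]'| grep -E "pos|force"; done; python3 -m jog '[[[0,0.05,0],0],[[0,0.1,0],0],[[0,0.1,0],0]]'| grep -E "pos|force"
```

```text
tcp_pos: [0.5239, 0.0747, 0.0374]
force: [0.1, 0.9, -1.4]
tcp_pos: [0.5239, 0.0747, 0.0373]
force: [-1.4, 0.8, 6.1]
tcp_pos: [0.5239, 0.0747, 0.0372]
force: [-3.4, -0.2, 13.6]
```

```bash
python3 -m jog '[[[0,-0.15,0],0],[[0,-0.15,0],0]]'| grep -E "pos|force";  python3 -m jog '[[[0,0,0],0],[[0,0,0],0],[[0,0,0],0],[[0,0,0],0],[[0,0,0],0],[[0,-2,0],0],[[0,-6,0],0],[[0,-10,0],0],[[0,-14,0],0],[[0,-18,0],0],[[0,-22,0],0],[[-4,-24,0],0],[[-8,-25,0],0],[[-12,-26,0],0],[[-16,-26,0],0],[[-20,-26,0],0],[[-20,-26,0],0],[[-20,-26,0],0]]' 6.8; python3 - <<'E'
from h import *
I=[]
for n in("top","scene"):
    c=snap(n); u,v=proj(c,[.524,.1,.06])[0].astype(int); print(n,u,v)
    f=np.clip(c[0][v-50:v+50,u-50:u+50,::-1].astype(float)*1.3,0,255).astype(np.uint8)
    I.append(cv2.resize(f,(400,400),interpolation=cv2.INTER_CUBIC))
cv2.imwrite("pics/placed.png",np.hstack(I))
E
```

```text
tcp_pos: [0.5241, 0.0746, 0.0373]
force: [0.2, 0.0, 7.5]
t: 7.42
tcp_pos: [0.5227, 0.2766, 0.2963]
tool_rot: [0.502, -0.499, 0.499, -0.501]
force: [-0.4, -0.1, -0.1]
finger_gap: 0.791
top 254 221
scene 303 182
```

View pics/placed.png

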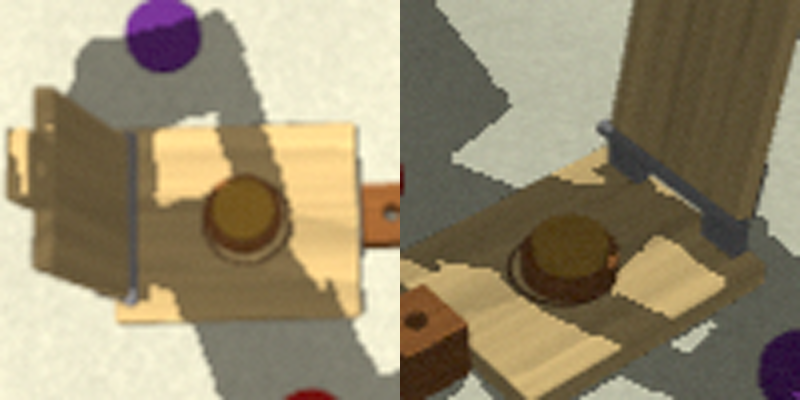

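Brass rests on the wooden disc in both views. I'll measure the offset, plus the lid's angle.

```bash
python3 - <<'E'
from h import *
def fit(c,x,y,w,h,lo,hi,z,n):
    g=cv2.resize(c[0][y:y+h,x:x+w],None,fx=6,fy=6,interpolation=cv2.INTER_LINEAR)
    m=cv2.inRange(cv2.cvtColor(g,cv2.COLOR_RGB2HSV),lo,hi)
    m=cv2.morphologyEx(m,cv2.MORPH_OPEN,np.ones((9,9),np.uint8))
    k=max(cv2.findContours(m,0,2)[0],key=cv2.contourArea); k=cv2.convexHull(k); e=cv2.fitEllipse(k)
    q=np.array(e[0])/6-.42+[x,y]; print(n,q.round(1),(np.array(e[1])/6).round(1),onplane(c,*q,z).round(4))
a=snap("top");b=snap("scene")
ha=cv2.cvtColor(a[0],cv2.COLOR_RGB2HSV);hb=cv2.cvtColor(b[0],cv2.COLOR_RGB2HSV)
print(ha[222,266],ha[231,266],hb[193,296],hb[203,294])
for c,n,r in((a,"top",(247,203,38,38)),(b,"scene",(272,178,50,38))):
    fit(c,*r,(17,150,20),(26,255,110),.045,n+" brass")
    fit(c,*r,(0,150,20),(26,255,110),.0315,n+" both")
E
```

```text
[ 19 182  91] [ 16 184  65] [ 19 187  64] [ 14 170  51]
top brass [264.4 222.8] [15.6 16.2] [0.5246 0.0726 0.045 ]
top both [264.4 224.1] [18.6 19.8] [0.523  0.0731 0.0315]
scene brass [295.2 193.2] [16.4 20.2] [0.5305 0.0693 0.045 ]
scene both [295.  196.5] [22.7 24.6] [0.528  0.0707 0.0315]
```

Offset is about 2–3 mm, and the wood is about 5 mm off the ring centre. Both are within limits. Next I work out waypoints for swinging the lid with the closed fingertips' corner on its outer face, about 165 mm from the hinge.

```bash
python3 - <<'E'
from h import *
s=manip.sense(); print(s["t"])
H=np.array([.515,.1563,.045]); r=.165
print("pre",totool([.524,.305,.205]).round(1))
for th in (1.75,1.6,1.45,1.3,1.15,1,.85,.7,.55,.4,.25,.1,0,-.02):
    y=H[1]-r*np.cos(th)*-1*-1 if 0 else H[1]-r*np.cos(th)+.014*np.sin(th)
    z=H[2]+r*np.sin(th)+.014*np.cos(th)
    P=[.524,y+.011,z]; print(th,np.round(P,3),totool(P).round(1))
E
```

```text
7.6167
pre [-3.2  9.1  0.1]
1.75 [0.524 0.21  0.205] [6.3 9.2 0.1]
1.6 [0.524 0.186 0.21 ] [8.7 8.7 0.1]
1.45 [0.524 0.161 0.21 ] [11.2  8.6  0.1]
1.3 [0.524 0.137 0.208] [13.6  8.9  0.1]
1.15 [0.524 0.113 0.201] [16.   9.5  0.1]
1 [0.524 0.09  0.191] [18.3 10.5  0.1]
0.85 [0.524 0.069 0.178] [20.4 11.8  0.1]
0.7 [0.524 0.05  0.162] [22.3 13.5  0.1]
0.55 [0.524 0.034 0.143] [23.9 15.3  0.1]
0.4 [0.524 0.021 0.122] [25.2 17.5  0.1]
0.25 [0.524 0.011 0.099] [26.2 19.7  0.1]
0.1 [0.524 0.005 0.075] [26.9 22.1  0.1]
0 [0.524 0.002 0.059] [27.1 23.8  0.1]
-0.02 [0.524 0.002 0.056] [27.1 24.1  0.1]
```

```bash
python3 -m jog '[[[-3.2,0,0.1],0],[[-3.2,3,0.1],0],[[-3.2,6,0.1],0],[[-3.2,9,0.1],0],[[-2,9,0.1],0],[[0,9,0.1],0],[[2.5,9,0.1],0],[[5,9,0.1],0],[[7,9,0.1],0],[[9,8.7,0.1],0],[[11.2,8.6,0.1],0],[[11.2,8.6,0.1],0]]' 0 60; python3 - <<'E'
from h import *
c=snap("scene"); cv2.imwrite("pics/lid1.png",cv2.resize(c[0][60:250,200:400,::-1],None,fx=3,fy=3,interpolation=cv2.INTER_CUBIC))
E
```

```text
t: 8.62
tcp_pos: [0.5255, 0.158, 0.2126]
tool_rot: [0.499, -0.5, 0.502, -0.499]
force: [-0.4, 0.0, -0.9]
finger_gap: -0.0
```

View pics/lid1.png

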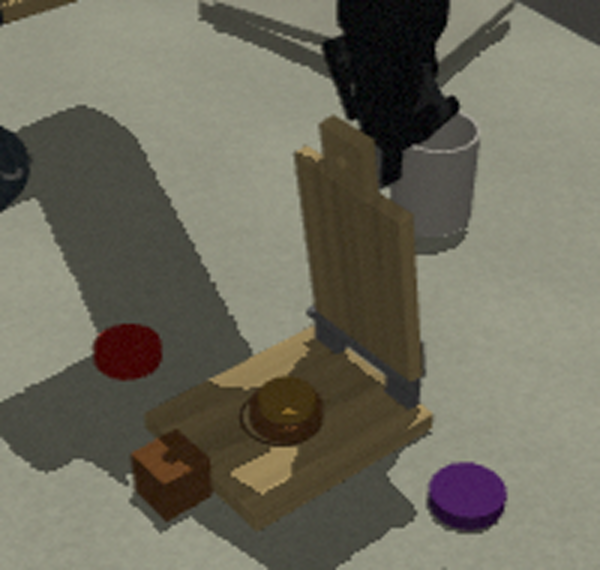

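The lid is about upright at (320,110) full-frame, with the fingers behind it and the stack undisturbed. Continuing the arc.

```bash
python3 -m jog '[[[2.4,0.3,0],0],[[4.8,0.9,0],0],[[7.1,1.9,0],0],[[9.2,3.2,0],0],[[11.1,4.9,0],0],[[12.7,6.7,0],0],[[14,8.9,0],0],[[15,11.1,0],0],[[15.5,12.5,0],0],[[15.7,13.5,0],0],[[15.7,13.5,0],0]]'; python3 -m jog '[[[0.1,0.6,0],0],[[0.2,1.2,0],0],[[0.2,1.6,0],0],[[0.2,1.8,0],0],[[0.2,1.8,0],0],[[0.2,1.8,0],0]]'
```

```text
t: 9.58
tcp_pos: [0.5242, 0.0053, 0.0746]
tool_rot: [-0.5, 0.501, -0.499, 0.499]
force: [-0.5, 0.6, 0.5]
finger_gap: -0.0
t: 10.08
tcp_pos: [0.5253, 0.0038, 0.059]
tool_rot: [-0.5, 0.499, -0.5, 0.501]
force: [-0.7, -0.4, 6.7]
finger_gap: -0.001
```

```bash
python3 -m jog '[[[0,0.2,0],0],[[0,0.2,0],0],[[0,0.2,0],0],[[0,0.2,0],0]]';  python3 -c "
from h import *
s=manip.sense();P=s['tcp_pos'];print(totool([.581,-.3825,.15]))"
```

```text
t: 10.42
tcp_pos: [0.5254, 0.0038, 0.0589]
tool_rot: [-0.5, 0.499, -0.5, 0.501]
force: [-4.5, 0.0, 20.8]
finger_gap: -0.0
[38.6473652  -9.06749028  5.5075908 ]
```

```bash
python3 -m jog '[[[0,-3,0],0],[[1,-7,0],0],[[4,-10,-1],0],[[8,-13,-2],0],[[12,-15,-3],0],[[16,-15,-4.5],0],[[20,-15,-6],0],[[24,-15,-7.5],0],[[28,-15,-9],0],[[31,-15,-10],0],[[34,-15,-10],0],[[35,-15,-10],0],[[35,-15,-10],0],[[35,-15,-10],0]]' 4; python3 - <<'E'
from h import *
I=[]
for n,ps in (("top",([.522,-.038,.059],[.581,-.3825,.07])),("scene",([.522,-.038,.059],[.581,-.3825,.07]))):
    c=snap(n); o=cv2.imread(f"pics/{n}0.png")
    for k,(im,P) in enumerate(zip((c[0][:,:,::-1],o),ps)):
        u,v=proj(c,P)[0].astype(int); print(n,k,"origin",u-18,v-14)
        f=np.clip(im[v-14:v+15,u-18:u+19].astype(float)*1.2,0,255).astype(np.uint8)
        I.append(cv2.resize(f,None,fx=10,fy=10,interpolation=cv2.INTER_CUBIC))
cv2.imwrite("pics/holes.png",np.vstack([np.hstack(I[:2]),np.hstack(I[2:])]))
E
```

```text
t: 11.58
tcp_pos: [0.425, -0.3458, 0.2056]
tool_rot: [-0.5, 0.5, -0.499, 0.5]
force: [0.4, -0.3, 0.8]
finger_gap: 0.473
top 0 origin 283 209
top 1 origin 401 192
scene 0 origin 236 191
scene 1 origin 99 277
```

View pics/holes.png

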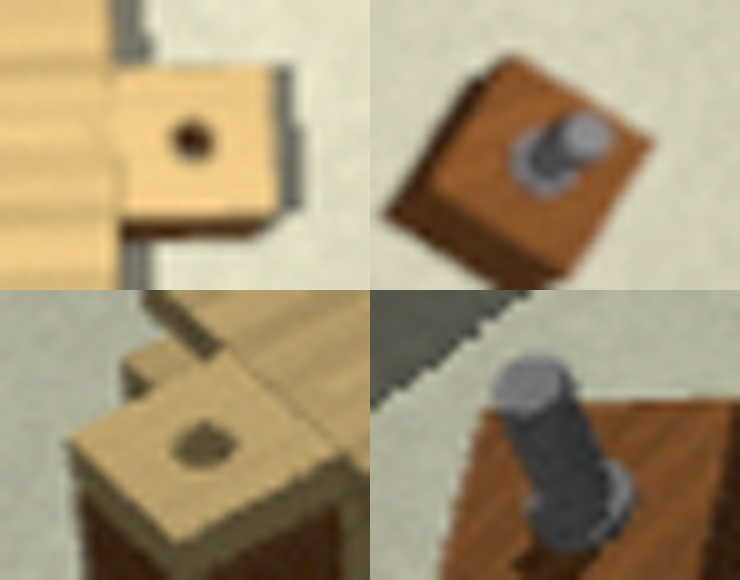

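Hole mouth: top (301.8,222.5), scene (256.1,206.2). Pin top face: top (422.2,205.1), scene (114.9,286.1). The lid is seated flush.

```bash
python3 - <<'E'
from h import *
a=snap("top");b=snap("scene")
def tri(p,q):
    (o1,d1),(o2,d2)=ray(a,*p),ray(b,*q)
    s=np.linalg.lstsq(np.c_[d1,-d2],o2-o1,rcond=None)[0]; A=o1+d1*s[0];B=o2+d2*s[1]
    return ((A+B)/2).round(4),round(np.linalg.norm(A-B)*1e3,1)
for n,p,q,z in(("hole",(301.75,222.45),(256.05,206.15),.059),("pintop",(422.15,205.05),(114.85,286.05),.09),("collar",(418.05,207.75),(119.55,297.85),.054),("cubetop",(417.9,207.9),None,.05)):
    print(n,onplane(a,*p,z)[:2].round(4), q and onplane(b,*q,z)[:2].round(4), q and tri(p,q))
print(totool([.582,-.3825,.15]))
E
```

```text
hole [ 0.5264 -0.0377] [ 0.5265 -0.038 ] (array([ 0.5264, -0.0378,  0.0588]), np.float64(0.2))
pintop [ 0.5821 -0.3835] [ 0.5826 -0.3834] (array([ 0.5822, -0.3835,  0.0896]), np.float64(0.2))
collar [ 0.5817 -0.3837] [ 0.5835 -0.3842] (array([ 0.5821, -0.3842,  0.0523]), np.float64(0.2))
cubetop [ 0.5821 -0.3846] None None
[ 3.88694914  5.5587376  15.65041971]
```

```bash
python3 -m jog '[[[1,2,4],0],[[2,5,8],0],[[3,7.5,12],0],[[4,8,14.5],0],[[4,8,15.7],0],[[4,8,15.7],0],[[4,8,15.7],0],[[4,8,15.7],0]]' 4; python3 -c "
from h import *
print(manip.sense()['tcp_pos'],totool([.5822,-.3838,.058]))"
```

```text
t: 12.45
tcp_pos: [0.5815, -0.3847, 0.126]
tool_rot: [0.501, -0.5, 0.499, -0.5]
force: [-0.2, -1.1, -0.4]
finger_gap: 0.472
[ 0.58147404 -0.38474224  0.1259616 ] [-0.08764775  6.79612995  0.08291629]
```

```bash
python3 -m jog '[[[-0.1,3,0.1],0],[[-0.1,5,0.1],0],[[-0.1,6.3,0.1],0],[[-0.1,6.7,0.1],0],[[-0.1,6.7,0.1],0],[[-0.1,6.7,0.1],0]]'; python3 -m jog '[[[0,0,0],0],[[0,0,0],0],[[0,0,0],0],[[0,0,0],0],[[0,0,0],0],[[0,0,0],0]]' 0.8 60
```

```text
t: 12.95
tcp_pos: [0.5833, -0.3858, 0.0599]
tool_rot: [0.5, -0.499, 0.5, -0.5]
force: [0.6, -0.3, 0.9]
finger_gap: 0.469
t: 13.45
tcp_pos: [0.5832, -0.386, 0.0604]
tool_rot: [0.501, -0.499, 0.5, -0.5]
force: [-2.2, -0.0, 5.2]
finger_gap: 0.142
```

```bash
python3 -m jog '[[[0,-2,0],0],[[0,-5,0],0],[[0,-8,0],0],[[0,-8,0],0],[[0,-8,0],0]]'; python3 -c "
from h import *
for i in range(4): print(manip.sense()['tcp_pos']); snap('scene')
print(totool([.5268,-.040,.13]))"
```

```text
t: 13.87
tcp_pos: [0.5848, -0.3864, 0.1416]
tool_rot: [0.5, -0.498, 0.502, -0.5]
force: [-1.0, 0.4, -0.9]
finger_gap: 0.143
[ 0.58476651 -0.38636667  0.14159302]
[ 0.58353008 -0.38529731  0.13951587]
[ 0.58279197 -0.38467373  0.13812524]
[ 0.58242617 -0.3844085   0.13735018]
[-34.43940139   0.79806067  -5.51660575]
```

```bash
python3 -m jog '[[[-4,0,-0.6],0],[[-8,0,-1.2],0],[[-12,0,-1.8],0],[[-16,0,-2.5],0],[[-20,0,-3.2],0],[[-24,0,-3.8],0],[[-28,0,-4.5],0],[[-31,0,-5],0],[[-33.5,0,-5.4],0],[[-34.6,0,-5.6],0],[[-34.6,0,-5.6],0],[[-34.6,0,-5.6],0],[[-34.6,0,-5.6],0],[[-34.6,0,-5.6],0]]' | grep -E "pos|t:"; python3 - <<'E'
from h import *
for n in range(3): c=snap("scene")
s=manip.sense();print(s["tcp_pos"],R.from_quat(s["tool_rot"]).as_matrix().round(4).tolist())
p=s["tcp_pos"]; print(totool([.5264,-.0382,.12]))
I=[]
for n in("top","scene"):
    c=snap(n); u,v=proj(c,[.5264,-.038,.075])[0].astype(int); print(n,u-20,v-25, proj(c,[[.5264,-.0378,.059],[p[0],p[1]+.0004,p[2]-.056]]).round(1).tolist())
    f=np.clip(c[0][v-25:v+25,u-20:u+20,::-1].astype(float)*1.5,0,255).astype(np.uint8)
    I.append(cv2.resize(f,None,fx=10,fy=10,interpolation=cv2.INTER_CUBIC))
cv2.imwrite("pics/pinhover.png",np.hstack(I))
E
```

```text
t: 15.23
tcp_pos: [0.5277, -0.041, 0.1387]
tool_rot: [0.5, -0.5, 0.501, -0.5]
[ 0.52724708 -0.04062803  0.13873909] [[-0.0009, 0.0003, 1.0], [-1.0, -0.0002, -0.0009], [0.0002, -1.0, 0.0003]]
[-0.24307644  1.87383741 -0.08551335]
top 282 196 [[301.8, 222.4], [303.0, 220.8]]
scene 235 176 [[256.1, 206.1], [254.8, 199.1]]
```

View pics/pinhover.png

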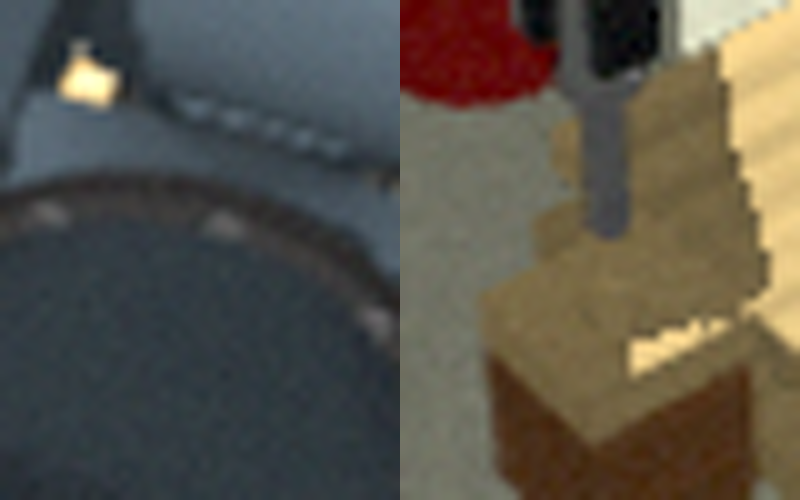

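The pin tip is at scene (255.0,199.3) against a predicted (254.8,199.1), so the grasp is as modelled. I'll correct the xy and come closer.

```bash
python3 -m jog '[[[-0.1,0.8,-0.05],0],[[-0.2,1.6,-0.1],0],[[-0.25,2.0,-0.1],0],[[-0.25,2.0,-0.1],0],[[-0.25,2.0,-0.1],0],[[-0.25,2.0,-0.1],0],[[-0.25,2.0,-0.1],0],[[-0.25,2.0,-0.1],0]]' | grep -E "pos|force"; python3 -c "
from h import *
for i in range(3): print(manip.sense()['tcp_pos']); snap('scene')
print(totool([.5264,-.0382,.11]))"
```

```text
tcp_pos: [0.5261, -0.0369, 0.1191]
force: [-0.0, 0.2, 0.4]
[ 0.52614836 -0.03688821  0.1190827 ]
[ 0.52612138 -0.03689939  0.11909547]
[ 0.52604922 -0.0368912   0.11905318]
[0.13124306 0.90321659 0.03665412]
```

```bash
python3 -m jog '[[[0.1,0.1,0.05],0],[[0.1,0.2,0.05],0],[[0.1,0.2,0.05],0],[[0.1,0.2,0.05],0]]' | grep -E "pos|force"; python3 -m jog '[[[0,0.2,0],0],[[0,0.4,0],0],[[0,0.4,0],0]]' | grep -E "pos|force";python3 -m jog '[[[0,0.2,0],0],[[0,0.4,0],0],[[0,0.4,0],0]]' | grep -E "pos|force"
```

```text
tcp_pos: [0.5263, -0.0379, 0.1167]
force: [0.3, -0.3, -1.2]
tcp_pos: [0.5261, -0.0378, 0.1124]
force: [0.2, -0.5, -1.2]
tcp_pos: [0.5264, -0.0381, 0.1085]
force: [-0.9, -0.6, -0.8]
```

The tip is 7 mm inside the lid hole with no contact force. Continuing down.

```bash
for i in 1 2 3; do python3 -m jog '[[[0,0.3,0],0],[[0,0.6,0],0],[[0,0.8,0],0],[[0,0.8,0],0]]' | grep -E "pos|force"; done
```

```text
tcp_pos: [0.5263, -0.038, 0.1003]
force: [0.4, -2.5, -1.8]
tcp_pos: [0.5263, -0.038, 0.0923]
force: [-0.7, -3.7, -2.8]
tcp_pos: [0.5263, -0.038, 0.0843]
force: [-0.3, -3.4, -2.8]
```

```bash
python3 -m jog '[[[0,0.4,0],0],[[0,0.8,0],0],[[0,1.1,0],0],[[0,1.1,0],0]]' | grep -E "pos|force"; for i in 1 2; do python3 -m jog '[[[0,0.1,0],0],[[0,0.2,0],0],[[0,0.3,0],0],[[0,0.3,0],0]]' | grep -E "pos|force"; done
```

```text
tcp_pos: [0.5262, -0.038, 0.0731]
force: [-1.7, -3.5, -2.8]
tcp_pos: [0.5263, -0.038, 0.0708]
force: [-1.9, -4.9, 0.4]
tcp_pos: [0.5264, -0.0381, 0.0692]
force: [-3.7, -4.5, 10.9]
```

```bash
python3 -m jog '[[[0,0.1,0],0],[[0,0.1,0],0],[[0,0.1,0],0]]' | grep -E "pos|force"; python3 -m jog '[[[0,-0.1,0],0],[[0,-0.1,0],0],[[0,-0.1,0],0],[[0,-0.1,0],0],[[0,-0.1,0],0],[[0,-0.2,0],0],[[0,-3,0],0],[[0,-6,0],0],[[0,-8,0],0],[[0,-8,0],0]]' 4; python3 -m jog '[[[-4,0,-0.2],0],[[-8,0,-0.5],0],[[-11,0,-0.7],0],[[-11,0,-0.7],0],[[-11,0,-0.7],0],[[-11,0,-0.7],0]]' 0 60; python3 -c "
from h import *
print(manip.sense()['tcp_pos'],totool([.5196,.0722,.069]))"
```

```text
tcp_pos: [0.5264, -0.0381, 0.069]
force: [-4.9, -4.6, 17.9]
t: 20.22
tcp_pos: [0.5292, -0.0384, 0.1505]
tool_rot: [0.499, -0.497, 0.502, -0.502]
force: [0.4, 0.2, -0.4]
finger_gap: 0.468
t: 20.72
tcp_pos: [0.5191, 0.072, 0.1462]
tool_rot: [0.501, -0.5, 0.499, -0.5]
force: [0.1, -1.4, -0.2]
finger_gap: 0.001
[0.51910194 0.07201359 0.14622495] [-0.02068242  7.7224483   0.05588642]
```

```bash
python3 -m jog '[[[0,3,0],0],[[0,5.5,0],0],[[0,6.7,0],0],[[0,7.2,0],0],[[0,7.2,0],0],[[0,7.2,0],0]]' | grep -E "pos|force"; python3 -m jog '[[[0,0.2,0],0],[[0,0.5,0],0],[[0,0.5,0],0],[[0,0.5,0],0],[[0,0.5,0],0]]' | grep -E "t:|pos|force"; python3 - <<'E'
from h import *
I=[]
c=snap("scene"); u,v=proj(c,[.524,.0,.07])[0].astype(int)
cv2.imwrite("pics/press.png",cv2.resize(c[0][v-50:v+40,u-50:u+60,::-1],None,fx=6.5,fy=6.5,interpolation=cv2.INTER_CUBIC)); print(u-50,v-50)
E
```

```text
tcp_pos: [0.5197, 0.0712, 0.0749]
force: [0.6, 0.1, 0.1]
t: 21.63
tcp_pos: [0.5195, 0.0722, 0.0702]
tool_rot: [-0.5, 0.499, -0.5, 0.5]
force: [0.3, 0.7, 0.1]
219 145
```

View pics/press.png

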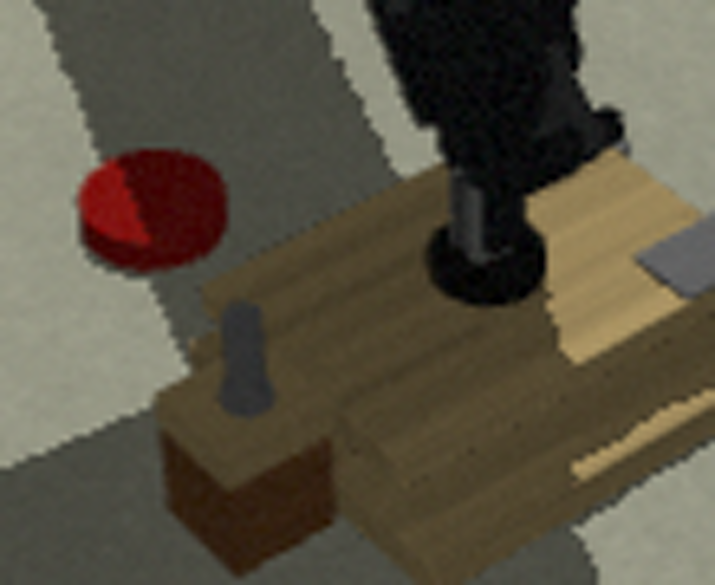

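The pin stands upright with its collar on the lug at (257,206) full-frame. The fingers are over the pad's centre at (293,184). Pressing now.

```bash
for i in 1 2; do python3 -m jog '[[[0,0.1,0],0],[[0,0.2,0],0],[[0,0.2,0],0],[[0,0.2,0],0]]' | grep -E "t:|pos|force"; done
```

```text
t: 22.02
tcp_pos: [0.5195, 0.0722, 0.0682]
tool_rot: [-0.5, 0.5, -0.5, 0.5]
force: [0.4, 0.3, 4.9]
t: 22.35
tcp_pos: [0.5195, 0.0722, 0.0668]
tool_rot: [-0.5, 0.5, -0.5, 0.5]
force: [-1.2, 0.8, 9.8]
```

```bash
python3 -m jog '[[[0,0.1,0],0],[[0,0.1,0],0],[[0,0.1,0],0],[[0,0.1,0],0],[[0,0.1,0],0],[[0,0.1,0],0]]' | grep -E "t:|pos|force"; python3 - <<'E'
from h import *
for i in range(4): snap("scene"); print(manip.sense()["force"].round(1))
c=snap("scene"); P=onplane(c,256.1,206.1,.059); print(P.round(4))
print(manip.sense()["tcp_pos"]); print(workorder.sign_off())
E
```

```text
t: 22.85
tcp_pos: [0.5195, 0.0722, 0.0662]
tool_rot: [-0.5, 0.499, -0.5, 0.501]
force: [-2.9, 0.3, 13.2]
[-1.5  0.2 12.8]
[-1.8  0.5 14. ]
[-1.6  0.8 13.6]
[-2.   1.1 13.6]
[ 0.5265 -0.0378  0.059 ]
[0.51956427 0.07220356 0.06626658]
the job is handed in; nothing more can be done
None
```

I finished the glue-up and handed it in at about 23 s of the 72 s allowed, with the gripper still pressing on the pad. Signing off gives no verdict, so the result rests on my own checks.

- **Discs:** the brass disc went onto the wooden one and was let go. It measured about 2–3 mm off the wooden disc's centre, against the 8 mm limit. The wooden disc was about 5 mm off the ring centre, against 10 mm. The two cameras disagreed by up to 6 mm on these positions, so those are rough figures. I could not measure either disc again after the lid closed over them.
- **Lid:** it swung shut and carried 21 N with the fingertips on it at 58.9 mm. The nominal height is 59 mm.
- **Pin:** it went through both holes without jamming and took 18 N at the height expected for fully home. Afterwards it stood upright with its collar on the lid in the camera view.
- **Final press:** the force held steady at about 13–14 N on the pad. I went slightly above a kilogram's weight so that hinge friction could not take too much of the squeeze on the stack. The squeeze itself I could not measure.
- **Jar, mug and squeegee:** I never planned a path near them and nothing appeared to touch them, but I did not check their positions at the end.

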